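# Shunt the locked tray covers along and put the jaw block away

## Task

Put the loose steel jaw block away in the parts tray: lay it flat on the floor of the empty compartment, the second from the left, which is still under a cover. To open it, slide the third cover along into the open end space and then the second cover into the space this leaves; each cover is locked by a sprung black cross-bar that has to be pressed down by its grip, kept down while the cover slides, and let spring up into the next notches once the cover butts up. Leave the first cover shut, do not force or ram anything, lower the block rather than drop it, and leave the padlock and the lock cylinder where they are.

Things in the scene. Friction and masses are not known exactly. Their poses are not given: they have to be found in the camera images.
- tray: Fixed wooden parts tray, 120 (x) x 292 (y) x 52 mm, an steel lip along both long sides. Origin: centre of its underside, on the bench; x away from the robot, y along the tray to the left, z up. Four bays centred at y = +105, +35, -35, -105 mm (first to fourth, from the left), each 66 (y) x 96 mm (x). Clear covers 39 mm above the bench, captive, shut the first three; the fourth is open.
- frame: The fixed parts of the tray that lock and stop the covers: notched steel lips, the ledges under the bars' ends, the two end boards. Same origin and axes as the tray. They are thin wood and screws: more than 25 N on them, from a locked cover being dragged, a bar pressed hard onto its stop or a cover rammed home, is forcing the tray.
- empty_bay (a point): Centre of the floor of the second bay from the left, the empty one, 3 mm above the bench. Axes as the tray's. The walls between bays are 36 mm high, the lips 52 mm; the bay is open between the lips over 96 mm along x.
- fin_b (a point): Centre of the black upright grip on the second cover's sprung bar: 30 mm along the tray's x, 12 mm thick along its y, 22 mm tall. It stands on a pad 36 (x) x 44 mm (y) whose top lies 11 mm below this point (50 mm above the bench with the catch up). Axes as the tray's. It moves with the cover and the bar.
- fin_c (a point): The same point of the grip of the third cover. Grips stand 70 mm apart.
- cover_a (a joint): Slide of the first cover (m): 0 over the first bay, where it stays.
- cover_b (a joint): Slide of the second cover (m) along the tray's -y (to the right): 0 over the second bay, 0.070 over the third, where it butts against the third cover if that has been moved over the fourth. 69.6 mm long; slides with 3 to 4 N once its catch is held down.
- cover_c (a joint): Slide of the third cover (m) along the tray's -y: 0 over the third bay, 0.070 over the fourth, where it butts against the tray's end board. Else as the second cover. A cover that butts stands right for its catch to spring up.
- catch_b (a joint): How far the second cover's sprung bar is pressed down (m). 0: its ends (10 mm wide) stand up in notches of the lips (12 mm wide, at each bay's centre) and lock the cover. Above 0.0042 (about 9.5 N): free. 0.0055 (about 11.5 N): its stop. Let up more than 1 mm off a notch, it stays jammed down under the lips.
- catch_c (a joint): The same for the third cover's bar.
- block_center (a point): Centre (half-way up) of the loose steel jaw block on the bench left of the tray: 26 mm along its x, 55 mm along its y, 31 mm tall, two dark screw holes in its top. A like block lies shut in the first bay; leave that.
- block: The same loose steel jaw block, about 0.2 to 0.4 kg; origin at the centre of its underside, axes as above.
- padlock: Brass padlock lying flat on the bench left of the tray, 67 x 44 x 15 mm, not part of the job. Origin under its centre.
- cylinder: Nickel lock cylinder on the bench behind them, 17 x 69 x 44 mm, not part of the job. Origin under its centre.
There are look-alikes about, which are no part of the job. Several things look just like the block: the one meant starts farthest to the robot's right.

How it is judged:
By the outcome, as a careful person would: the job done as asked, in the order asked, and still so for the second after the job is handed in, with the robot touching nothing.
It also fails if it takes over 72 s, if anything falls off the work surface, if the arm or the gripper's body presses on something with over 40 N, if the wrist force passes 120 N, or if a joint passes its speed limit or range.

## Robot

A 7-joint arm with a two-finger parallel gripper is mounted at the origin on a cart in front of the work surface, level with it; the furniture and walls round the work are solid. World frame = base frame: x ahead of the robot, y to its left, z up, the work surface at z = 0. Lengths are in m, angles in rad, forces in N, time in s.
With the tool pointing down it reaches from about 0.425 to 0.875 m from the base axis. Payload 8.4 kg.
Tool frame: the origin (TCP) lies midway between the tips of the shut fingers; the grasp point (between the pads) lies 19 mm behind it (env.tcp_to_grasp is the distance from the TCP to the grasp point, in m); z points along the fingers, y is the line along which they close (so a half turn about z gives the same grasp; the last joint's range is limited). The gripper opens to 87 mm and grips with 3 to 60 N. Pads are 19 mm wide; open, the fingers measure 117 mm over their backs; the gripper's body (75 mm by 190 mm) begins 51 mm behind the grasp point.
Start: joints at [1.129, 0.333, 0.04, 1.465, -0.013, 1.343, -0.059], TCP at [0.218, -0.612, 0.223] pointing down, gripper open.
Joint ranges: [-2.58, 2.58], [-0.38, 2.09], [-1.3, 1.39], [0.25, 2.4], [-1.5, 4.64], [0.08, 2.09], [-2.65, 2.65]. Speed limits (rad/s): [2.22, 2.22, 2.79, 2.79, 3.14, 3.14, 3.14].

## Interface

Orientations are given as a rotation vector (axis times angle).
In Python, from station import env, hand, solve_ik, viewer, order, telemetry gives the robot as it stands. The module is installed in compiled form; this text tells all that it offers. Calls block until the motion is done:
- env.move_pose(position, orientation): joint-space move of the TCP to a pose.
- env.movel(position, frame=None, vel=0.15): straight line of the TCP; frame=None keeps the orientation; vel is the mean speed in m/s.
- env.move_joints(angles): joint-space move.
- hand.gripper_to(opening, force=None): finger opening in m; force is the grip in N (None keeps the last); returns when the fingers have stopped.
- env.wait(seconds).
- solve_ik(position, orientation): joint angles nearest the present ones, or None.
- viewer.read_camera(name): name is "side" or "top" or "wrist"; returns a dict with "img" (420x560x3 uint8, red, green, blue), "mtx" (3x3 intrinsics, pixels), "R" (3x3) and "t" (3): a world point X has camera coordinates R X + t. Camera axes: x right, y down, z forward; pixel columns grow to the right and rows downward; lengths in m; the calibration is good to about 2 mm. The wrist camera is an equidistant fisheye: a pixel r from the principal point sees the ray r / f radians off the axis. A picture is of the moment at which its call begins. There is no depth.
A pose or a line that the arm cannot do raises env.Unreachable and nothing moves.
- order.finish_job(): hands the job in; it is judged then, once.
Readings, each from a call of its own:
- telemetry.current_time(): time.
- telemetry.current_qpos(): joint angles.
- telemetry.current_joint_velocities(): joint speeds.
- telemetry.current_effort(): joint torques, N m.
- telemetry.current_ee_pos(): TCP position.
- telemetry.current_eef_rot(): TCP orientation.
- telemetry.current_wrist_force(): force on the tool from outside, world axes, zero at the start.
- telemetry.current_ft_torque(): the same for the moment, N m.
- telemetry.current_finger_gap(): finger opening in m.
- telemetry.current_grasp_force(): force on a finger pad.
Only numpy, scipy, OpenCV 4.12 (cv2) and the standard library are available. Lean on these libraries where they do the work, as an engineer would, in place of code of your own. Each camera call takes 0.05 s, during which the arm holds its last target. There are 200 camera calls.

## Working session

There is one attempt and no reset: what is moved stays moved. The work goes in short steps, each a Python script; the robot and the scene stay as the last script left them, time stands still between calls to the robot, and variables do not carry over. Pictures are saved under pics/ and viewed, at most 10 in all, crops included, and the job is handed in when it is done.

```bash
mkdir -p pics
python3 - <<'E'
from station import env,hand,viewer,telemetry
import cv2
for n in("side","top"):
    c=viewer.read_camera(n);cv2.imwrite(f"pics/{n}0.png",c["img"][...,::-1]);print(n,c["mtx"].tolist(),c["R"].tolist(),c["t"])
print(telemetry.current_time(),telemetry.current_ee_pos(),telemetry.current_eef_rot(),env.tcp_to_grasp,telemetry.current_finger_gap())
E
```

```text
side [[536.0963671902404, 0.0, 280.2752574425819], [0.0, 536.0963671902404, 204.98659704543363], [0.0, 0.0, 1.0]] [[0.899090462807162, -0.43776007054817867, -0.0015685416336531765], [-0.2681396946094096, -0.5478775078707031, -0.7924211888536047], [0.3460309868551883, 0.7128789216992188, -0.6099722937420873]] [-0.39524739  0.28192725  0.71138757]
top [[491.26189548982956, 0.0, 280.0514384298706], [0.0, 491.26189548982956, 216.28891514904095], [0.0, 0.0, 1.0]] [[-0.024113896408503956, -0.9995966305977381, 0.015003202912992902], [-0.9981145411689558, 0.02322539213585076, -0.05681499685136667], [0.056443624149099245, -0.016344945940089985, -0.9982719870031068]] [0.15435114 0.54077136 1.09246809]
0.1 [ 0.21830869 -0.6118017   0.22176614] [-3.09418584e+00 -5.35532096e-01  5.23858145e-04] 0.0187 0.08696582460999465
```

View pics/top0.png

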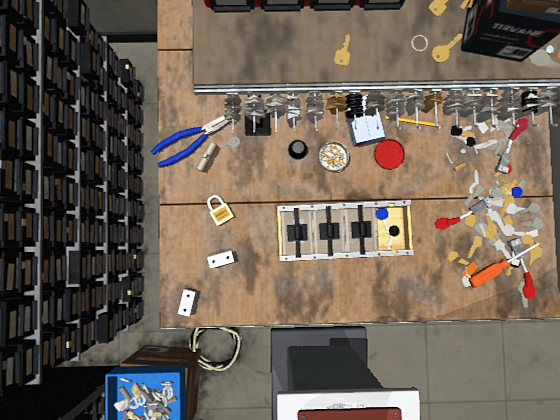

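View pics/side0.png

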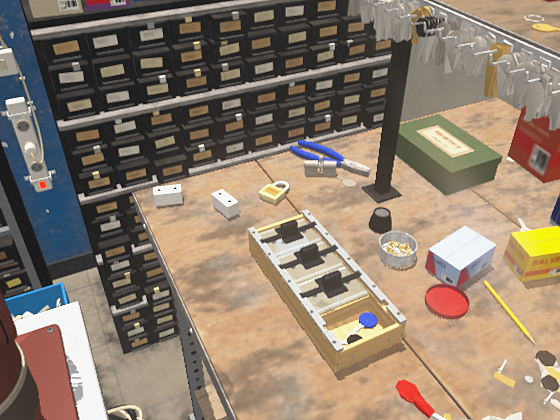

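Top view: candidates for the block are (221,258) and (188,302), plus the one shut in the first bay. The rightmost loose one is (221,258). The tray is centred at about (345,231), with fins at about (297,231), (330,231) and (363,230). The padlock is at (219,210) and the cylinder at (207,157).

```bash
cat > h.py <<'E'
from station import env,hand,solve_ik,viewer,order,telemetry as T
import numpy as np,cv2
from scipy.spatial.transform import Rotation as Ro
def ray(c,p,fish=False):
    K=c["mtx"];d=np.array([(p[0]-K[0,2])/K[0,0],(p[1]-K[1,2])/K[1,1],1.])
    if fish:
        r=np.hypot(d[0],d[1]);d=np.array([d[0]/r*np.sin(r),d[1]/r*np.sin(r),np.cos(r)]) if r>0 else d
    return -c["R"].T@c["t"],c["R"].T@d
def plane(c,p,z,fish=False):
    o,d=ray(c,p,fish);return o+d*(z-o[2])/d[2]
def proj(c,X,fish=False):
    x=c["R"]@np.asarray(X)+c["t"];K=c["mtx"]
    if fish:
        r=np.hypot(x[0],x[1]);th=np.arctan2(r,x[2]);u=x[:2]/r*th
    else:u=x[:2]/x[2]
    return u*[K[0,0],K[1,1]]+K[:2,2]
def down(yaw):  # tool z down, tool y axis at angle yaw+90deg in world (yaw=0: closes along world y)
    return (Ro.from_euler('z',yaw)*Ro.from_euler('x',np.pi)).as_rotvec()
E
python3 - <<'E'
from h import *
c=viewer.read_camera("top");im=c["img"]
cr=cv2.resize(im[190:325,170:430],None,fx=3,fy=3,interpolation=cv2.INTER_CUBIC);cv2.imwrite("pics/c1.png",cr[...,::-1])
g=cv2.cvtColor(im,cv2.COLOR_RGB2HSV)
# white blocks
for nm,m,reg,z in(("white",(g[...,2]>205)&(g[...,1]<40),(170,245,280,325),.031),("black",(g[...,2]<60),(200,262,280,380),.06)):
    m=m.astype(np.uint8)*255;q=np.zeros_like(m)
    x0,x1=(170,250) if nm=="white" else (280,380);y0,y1=(235,325) if nm=="white" else (205,258)
    q[y0:y1,x0:x1]=m[y0:y1,x0:x1]
    for k in cv2.findContours(q,0,2)[0]:
        if cv2.contourArea(k)>60:
            r=cv2.minAreaRect(k);print(nm,cv2.contourArea(k),r,plane(c,r[0],z).round(4),[plane(c,b,z)[:2].round(4).tolist() for b in cv2.boxPoints(r)])
for p in((279,206),(410,201),(281,260),(412,255)):print(p,plane(c,p,.052).round(4))
E
```

```text
white 264.0 ((186.11146545410156, 302.5262451171875), (11.91004467010498, 24.793506622314453), 13.240518569946289) [0.359  0.3521 0.031 ] [[0.3362, 0.3712], [0.3884, 0.3581], [0.3818, 0.3329], [0.3297, 0.346]]
white 255.0 ((220.12265014648438, 259.17926025390625), (11.400924682617188, 25.136981964111328), 74.05460357666016) [0.4518 0.2761 0.031 ] [[0.457, 0.306], [0.4708, 0.2526], [0.4466, 0.2461], [0.4327, 0.2995]]
black 286.0 ((296.5, 232.0), (48.0, 19.0), 90.0) [0.5069 0.1076 0.06  ] [[0.5593, 0.1268], [0.5583, 0.0857], [0.4548, 0.0885], [0.4558, 0.1294]]
black 345.5 ((329.0, 230.0), (18.0, 48.0), 0.0) [0.5096 0.0373 0.06  ] [[0.4584, 0.0582], [0.562, 0.0552], [0.5611, 0.0162], [0.4575, 0.0194]]
black 360.5 ((360.5, 229.0), (48.0, 19.0), 90.0) [ 0.5101 -0.031   0.06  ] [[0.5626, -0.0121], [0.5617, -0.0533], [0.4579, -0.0498], [0.4589, -0.0087]]
(279, 206) [0.5646 0.1439 0.052 ]
(410, 201) [ 0.569 -0.143  0.052]
(281, 260) [0.4473 0.1423 0.052 ]
(412, 255) [ 0.4512 -0.1428  0.052 ]
```

View pics/c1.png

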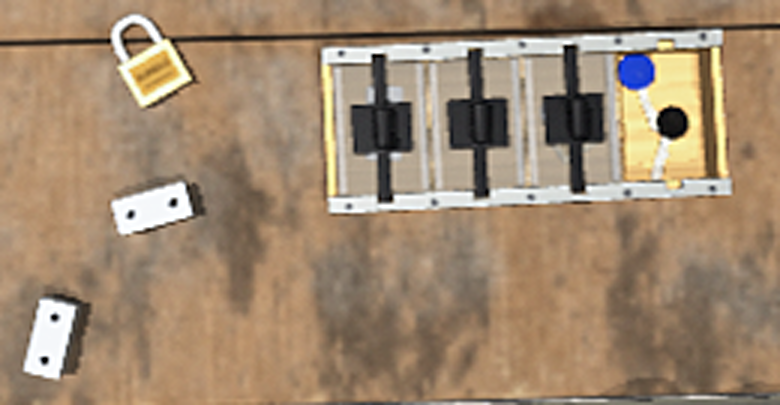

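The crop shows the chosen block at crop (155,207), the tray corners at crop (322,48), (722,31), (330,213) and (730,192), and the fins at (382,125), (480,122) and (575,118). The block choice is confirmed: the left one at (50,338) is farther left. Next I move over the tray and look from the wrist.

Run:
```python
from h import *
p=[.509,0.0,.21]
for y in(.02,.02+np.pi,.02-np.pi):
    q=solve_ik(p,down(y));print(y,None if q is None else np.round(q,2))
env.move_pose(p,down(.02))
print(T.current_time(),T.current_qpos().round(2),T.current_ee_pos())
c=viewer.read_camera("wrist");print(c["mtx"].tolist(),c["R"].round(3).tolist(),(-c["R"].T@c["t"]).round(3))
cv2.imwrite("pics/w1.png",cv2.resize(c["img"],(784,588),interpolation=cv2.INTER_CUBIC)[...,::-1]);np.savez("w1.npz",**c)
```

```text
0.02 [ 0.52  0.1  -0.64  1.79  0.06  1.27 -1.69]
3.161592653589793 [ 0.62  0.11 -0.75  1.79  0.08  1.27  1.44]
-3.121592653589793 [ 0.62  0.11 -0.75  1.79  0.08  1.27  1.44]
2.5583 [ 0.52  0.1  -0.64  1.79  0.06  1.27 -1.69] [ 0.50912493 -0.00093426  0.20996241]
[[325.19226210127806, 0.0, 278.7836327897854], [0.0, 325.19226210127806, 203.89950829032702], [0.0, 0.0, 1.0]] [[0.019, -1.0, 0.0], [-0.959, -0.018, 0.284], [-0.284, -0.006, -0.959]] [0.586 0.    0.371]
```

View pics/w1.png

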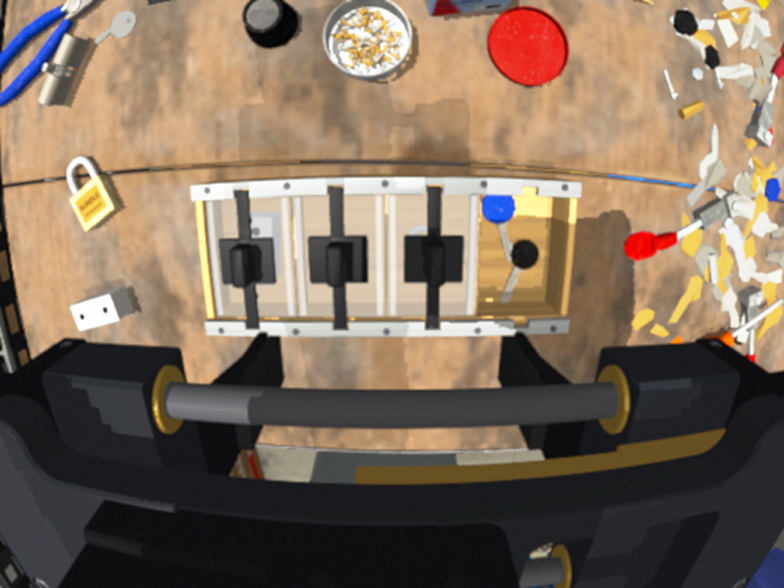

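The wrist view shows the tray corners at (191,186), (580,181), (206,336) and (569,335) in 1.4x pixels, with pads at about (247,262), (338,259) and (433,258) and the block at (98,308). I'll turn these into positions.

Run:
```python
from h import *
c=dict(np.load("w1.npz"));im=c["img"];s=1.4
C=[plane(c,(np.array(p)+.5)/s-.5,.052,True) for p in((191.5,186),(581,182),(206,336),(569,335))]
for x in C:print(x.round(4))
print("ctr",np.mean(C,0).round(4),"yaw",[np.arctan2(-(a-b)[0],(a-b)[1]).round(4) for a,b in((C[0],C[1]),(C[2],C[3]))])
g=im.max(2)
for nm,(x0,x1,y0,y1) in dict(A=(150,203,166,210),B=(214,268,160,210),C=(282,336,160,210)).items():
    m=(g<75).astype(np.uint8);q=np.zeros_like(m);q[y0:y1,x0:x1]=m[y0:y1,x0:x1]
    q=cv2.morphologyEx(q,cv2.MORPH_OPEN,np.ones((13,13),np.uint8))
    k=max(cv2.findContours(q,0,2)[0],key=cv2.contourArea);x,y,w,h=cv2.boundingRect(k)
    P=[plane(c,(a,b),.050,True)[:2] for a in(x-.5,x+w-.5) for b in(y-.5,y+h-.5)]
    print(nm,(x,y,w,h),np.mean(P,0).round(4),np.round(P,4).tolist())
# cap: bar (10mm) midline at near the lips: rows of bars far & near
for nm,x0,x1 in(("A",150,203),("B",214,268),("C",282,336)):
    for r in(146,150,220,224):
        xs=[x for x in range(x0,x1) if g[r,x]<75]
        if xs:print(nm,r,len(xs),plane(c,(np.mean(xs),r),.050,True).round(4)[:2])
h=cv2.cvtColor(im,cv2.COLOR_RGB2HSV);m=((h[...,2]>190)&(h[...,1]<45)).astype(np.uint8);q=np.zeros_like(m);q[200:240,45:100]=m[200:240,45:100]
k=max(cv2.findContours(q,0,2)[0],key=cv2.contourArea);r=cv2.minAreaRect(k);b=[plane(c,p,.031,True)[:2] for p in cv2.boxPoints(r)]
print("block",r,np.mean(b,0).round(4),np.round(b,4).tolist())
```

```text
[0.5659 0.1474 0.052 ]
[ 0.5739 -0.1404  0.052 ]
[0.4466 0.1458 0.052 ]
[ 0.4532 -0.1452  0.052 ]
ctr [0.5099 0.0019 0.052 ] yaw [np.float64(0.028), np.float64(0.0226)]
A (172, 175, 16, 27) [0.5062 0.1027] [[0.5208, 0.1106], [0.4915, 0.1126], [0.5208, 0.093], [0.4918, 0.0946]]
B (222, 169, 40, 33) [0.5101 0.0368] [[0.5272, 0.0569], [0.4925, 0.0578], [0.5276, 0.0164], [0.4932, 0.0162]]
C (289, 169, 41, 33) [ 0.5114 -0.0321] [[0.5281, -0.0106], [0.4938, -0.0116], [0.5292, -0.052], [0.4946, -0.054]]
A 220 7 [0.4709 0.1056]
A 224 7 [0.4663 0.1049]
B 146 1 [0.5501 0.0349]
B 150 1 [0.5461 0.0349]
B 220 8 [0.4727 0.0361]
B 224 7 [0.4682 0.0356]
C 146 8 [ 0.5513 -0.0309]
C 150 8 [ 0.5473 -0.031 ]
C 220 8 [ 0.474  -0.0331]
C 224 8 [ 0.4696 -0.0333]
block ((67.13243865966797, 223.305419921875), (20.95362091064453, 31.39366912841797), 72.89727020263672) [0.4534 0.2747] [[0.46, 0.3049], [0.4744, 0.249], [0.4477, 0.2442], [0.4315, 0.3006]]
```

Tray centre is (.510, .0025) with yaw about .024, so fin_c is at about (.511, -.0325). I'll go there.

```bash
cat >> h.py <<'E'
YAW=.024; YD=np.array([-np.sin(YAW),np.cos(YAW),0])
TC=np.array([.510,.0025,0])
def tp(x,y,z):  # tray -> world
    return TC+np.array([np.cos(YAW),np.sin(YAW),0])*x+YD*y+[0,0,z]
def F():
    return np.array(T.current_wrist_force())
def rep(s=""):
    print(s,round(T.current_time(),2),"p",T.current_ee_pos().round(4),"F",F().round(2),"gap",round(T.current_finger_gap(),4),"g",np.round(T.current_grasp_force(),1))
E
python3 - <<'E'
from h import *
env.movel(tp(0,-.035,.12),down(YAW),vel=.2)
hand.gripper_to(.036,force=6)
env.movel(tp(0,-.035,.056),vel=.08);env.wait(.2);rep("down")
hand.gripper_to(.011,force=6);env.wait(.2);rep("closed")
c=viewer.read_camera("wrist");cv2.imwrite("pics/w2.png",c["img"][90:300,130:430][...,::-1].repeat(2,0).repeat(2,1))
E
```

```text
down 5.46 p [ 0.5112 -0.0326  0.0565] F [-1.09 -0.26  0.16] gap 0.0361 g 0.0
closed 6.33 p [ 0.5108 -0.0324  0.056 ] F [0.31 0.71 0.88] gap 0.0118 g 6.0
```

View pics/w2.png

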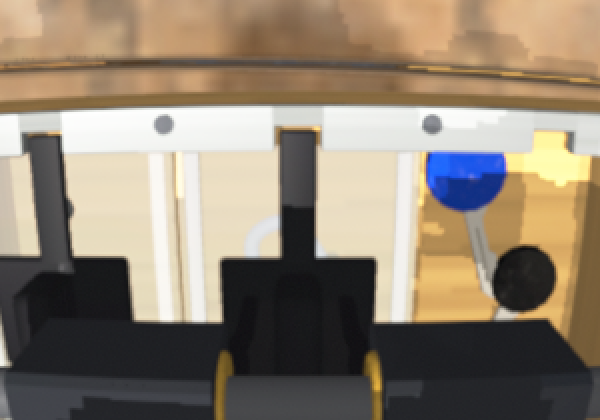

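Wrist view: the fingers hold the third grip, and the bar end sits centred in its notch at (298,140). Now I press down with force monitoring.

```bash
cat >> h.py <<'E'
def press(target=14.,zmin=.040):
    z=T.current_ee_pos()[2];p=np.array(T.current_ee_pos())
    f0=0
    while z>zmin:
        z-=.0007;p[2]=z;env.movel(p,vel=.02);env.wait(.05);f=F()
        print(round(z,4),round(T.current_ee_pos()[2],4),f.round(1))
        if f[2]>target:break
    return p
E
python3 - <<'E'
from h import *
hand.gripper_to(.016);rep("open")
p=press();hand.gripper_to(.011,force=8);env.wait(.1);rep("gripped")
E
```

```text
open 6.78 p [ 0.5109 -0.0326  0.056 ] F [0.11 0.33 0.3 ] gap 0.0158 g 0.0
0.0553 0.0553 [0.  0.4 0.6]
0.0546 0.0546 [-0.2 -0.5  0.4]
0.0539 0.0539 [ 0.3  0.6 -1.1]
0.0532 0.0532 [-0.3 -0.6 -0.5]
0.0525 0.0525 [ 0.4 -0.1 -0.5]
0.0518 0.0518 [0.6 0.2 0.3]
0.0511 0.0511 [ 0.5  1.  -0.3]
0.0504 0.0505 [-0.5 -0.8  1.5]
0.0497 0.0498 [-0.6 -0.8  3.1]
0.049 0.0491 [-0.2  0.   5.6]
0.0483 0.0485 [-0.4  0.1  5.7]
0.0476 0.0478 [-1.9 -0.1  6.5]
0.0469 0.0472 [-2.7  0.3  7.3]
0.0462 0.0466 [-1.4  1.   7.3]
0.0455 0.0459 [-2.  -0.4  9.4]
0.0448 0.0453 [-2.3  0.6 10.2]
0.0441 0.0449 [-4.8  0.7 14.3]
gripped 12.33 p [ 0.5115 -0.0323  0.0449] F [-1.99  1.66 12.01] gap 0.0123 g 8.9
```

```bash
cat >> h.py <<'E'
def slide(zc,f_end=9.,total=.0745,first=.064):
    p0=np.array(T.current_ee_pos());p0[2]=zc
    for d in(.004,.02,.045,first):
        env.movel(p0-YD*d,vel=.05);rep(f"s{d}")
        if abs(F()@YD)>10 or not 8.8<F()[2]<20: print("STOP");return False
    d=first
    while d<total:
        d+=.0007;env.movel(p0-YD*d,vel=.02);env.wait(.05);f=F()
        if d>.066: print(round(d,4),((p0-T.current_ee_pos())@YD).round(4),f.round(1))
        if f@YD>f_end:return True
    return False
E
python3 - <<'E'
from h import *
print(slide(.0441));rep()
E
```

```text
s0.004 12.58 p [ 0.5116 -0.0356  0.0449] F [-5.95  2.11 15.46] gap 0.0118 g 11.2
s0.02 13.05 p [ 0.5121 -0.0524  0.0449] F [-4.51 -0.72 14.23] gap 0.0123 g 11.1
s0.045 13.7 p [ 0.5127 -0.0774  0.0449] F [-3.86 -0.77 14.61] gap 0.0119 g 11.0
s0.064 14.23 p [ 0.5132 -0.0966  0.0449] F [-5.47 -0.02 14.49] gap 0.0121 g 11.0
0.0661 0.0653 [-4.8  2.9 15.8]
0.0668 0.0659 [-5.3  3.6 15.3]
0.0675 0.0667 [-4.5  3.6 14.7]
0.0682 0.0673 [-5.6  3.3 15.2]
0.0689 0.068 [-4.3  3.2 14.6]
0.0696 0.0688 [-4.4  4.  15.8]
0.0703 0.0694 [-4.9  2.8 15.1]
0.071 0.0701 [-4.8  3.5 14.7]
0.0717 0.0704 [-4.9  4.7 15.6]
0.0724 0.0704 [-4.9  6.2 16.7]
0.0731 0.0705 [-5.8  9.1 17.9]
True
 18.13 p [ 0.5133 -0.1028  0.0449] F [-5.84  9.07 17.89] gap 0.0118 g 11.4
```

Butted at 70.4 mm. Now let the bar up.

```bash
cat >> h.py <<'E'
def letup():
    p=np.array(T.current_ee_pos())-YD*.001;hand.gripper_to(.016);rep("open")
    for dz in(.002,.0045,.0065):
        q=p.copy();q[2]+=dz;env.movel(q,vel=.02);env.wait(.05);rep(f"up{dz}")
    q=np.array(T.current_ee_pos());q[2]=.053;env.movel(q,vel=.02)
    hand.gripper_to(.036);rep()
    q[2]=.085;env.movel(q,vel=.1)
E
python3 - <<'E'
from h import *
letup()
c=viewer.read_camera("wrist");cv2.imwrite("pics/w3.png",cv2.resize(c["img"][60:280,110:450],None,fx=2,fy=2)[...,::-1]);np.savez("w3.npz",**c)
E
```

```text
open 18.52 p [ 0.5134 -0.1044  0.0449] F [-4.38  4.14 15.5 ] gap 0.016 g 7.3
up0.002 18.88 p [ 0.5134 -0.1041  0.0472] F [-1.93 -1.48  7.86] gap 0.0159 g 3.7
up0.0045 19.2 p [ 0.5134 -0.104   0.0494] F [-0.52 -1.56  3.68] gap 0.0162 g 2.1
up0.0065 19.5 p [ 0.513  -0.1035  0.051 ] F [0.3  0.32 0.45] gap 0.0159 g 0.0
 20.43 p [ 0.513  -0.1035  0.053 ] F [0.37 0.05 0.35] gap 0.0357 g 0.0
```

View pics/w3.png

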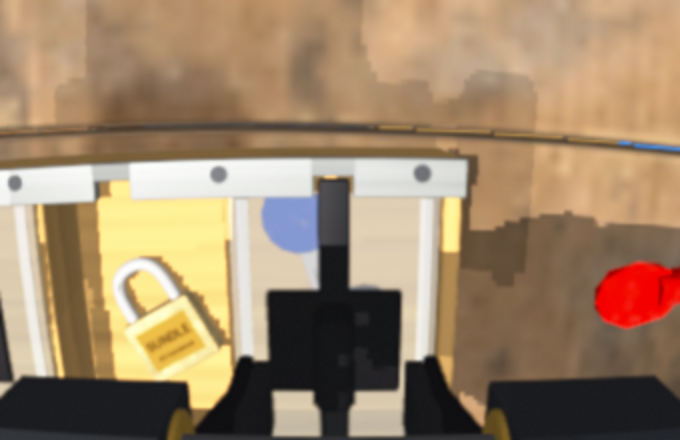

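The third cover is over the fourth bay with its bar sprung up in the notch at (334,180), and the third bay is open. Next is the second cover.

Run:
```python
from h import *
env.movel(tp(0,.035,.09),down(YAW),vel=.2)
env.movel(tp(0,.035,.0545),vel=.08);env.wait(.1);rep("down")
hand.gripper_to(.011,force=6);env.wait(.1);rep("closed")
hand.gripper_to(.016);env.movel(T.current_ee_pos()*[1,1,0]+[0,0,.0511],vel=.03)
p=press();hand.gripper_to(.011,force=8);env.wait(.1);rep("gripped")
if T.current_ee_pos()[2]<.0456:
    print(slide(p[2]));rep()
```

```text
down 22.49 p [0.5095 0.0376 0.0548] F [-0.23  0.43  0.8 ] gap 0.0362 g 0.0
closed 23.27 p [0.5092 0.0377 0.0546] F [0.24 1.79 0.87] gap 0.0121 g 6.0
0.0501 0.0503 [-0.7 -0.   3.7]
0.0494 0.0496 [-0.4 -0.9  3.6]
0.0487 0.0488 [-0.2  0.7  4.9]
0.048 0.0482 [-0.9 -1.1  5.9]
0.0473 0.0476 [-1.1  0.2  7.6]
0.0466 0.047 [-1.5 -0.4  7.1]
0.0459 0.0463 [-2.  -0.   8.7]
0.0452 0.0457 [-3.  -0.4 10. ]
0.0445 0.0451 [-2.8 -0.4 10.5]
0.0438 0.0449 [-5.1 -1.5 17.4]
gripped 27.38 p [0.5096 0.0377 0.0449] F [-4.56  0.76 15.22] gap 0.0117 g 9.9
s0.004 27.63 p [0.5098 0.0348 0.0449] F [-6.64  3.17 17.77] gap 0.0122 g 12.2
s0.02 28.1 p [0.5102 0.0184 0.0449] F [-5.46  0.91 17.54] gap 0.012 g 12.3
s0.045 28.75 p [ 0.5108 -0.0065  0.0449] F [-6.02  1.87 18.01] gap 0.0119 g 12.3
s0.064 29.28 p [ 0.5113 -0.0256  0.0449] F [-5.85  1.75 17.94] gap 0.0121 g 12.3
0.0661 0.0644 [-6.9  4.9 18. ]
0.0668 0.0651 [-6.1  5.2 18.1]
0.0675 0.0658 [-6.5  5.2 17.4]
0.0682 0.0665 [-6.9  5.7 18. ]
0.0689 0.0672 [-5.1  5.8 18.4]
0.0696 0.0679 [-5.6  6.  17.8]
0.0703 0.0686 [-7.6  4.7 17.6]
0.071 0.0693 [-6.1  4.9 18.1]
0.0717 0.07 [-6.4  5.6 17.6]
0.0724 0.0706 [-6.9  6.3 18.2]
0.0731 0.0708 [-6.6  8.  18.1]
0.0738 0.0709 [-7.1  8.7 18.3]
0.0745 0.071 [-7.1 11.2 19.1]
True
 33.78 p [ 0.5115 -0.0332  0.0449] F [-7.14 11.23 19.14] gap 0.0117 g 12.4
```

Run:
```python
from h import *
letup()
p=np.array(T.current_ee_pos());p[2]=.15;env.movel(p,vel=.25)
hand.gripper_to(.06)
for s in(1,-1):
    for b,y in(([.4526,.2752,.13],.255),(tp(0,.035,.1),YAW)):
        q=solve_ik(b,down(y+s*np.pi/2));print(s,None if q is None else np.round(q,2))
print(T.current_qpos().round(2))
c=viewer.read_camera("wrist");np.savez("w4.npz",**c);cv2.imwrite("pics/w4.png",cv2.resize(c["img"][60:290,60:420],None,fx=2.2,fy=2.2)[...,::-1])
```

```text
open 34.17 p [ 0.5116 -0.035   0.0449] F [-6.63  5.73 17.7 ] gap 0.0156 g 8.8
up0.002 34.58 p [ 0.5116 -0.0344  0.0472] F [-1.92 -1.31  6.83] gap 0.0159 g 3.7
up0.0045 34.9 p [ 0.5116 -0.0344  0.0494] F [-0.22 -1.06  4.1 ] gap 0.0158 g 2.1
up0.0065 35.2 p [ 0.5112 -0.0341  0.051 ] F [-0.    0.13 -0.16] gap 0.0158 g 0.0
 36.12 p [ 0.5112 -0.0342  0.053 ] F [ 0.36  0.23 -0.46] gap 0.036 g 0.0
1 [ 0.25  0.31 -1.01  1.83  0.29  1.15 -0.6 ]
1 [ 0.58  0.25 -0.83  1.91  0.21  1.07 -0.31]
-1 [ 0.31  0.34 -1.09  1.83  0.33  1.17  2.5 ]
-1 None
[ 0.56  0.16 -0.63  1.86  0.1   1.15 -1.65]
```

View pics/w4.png

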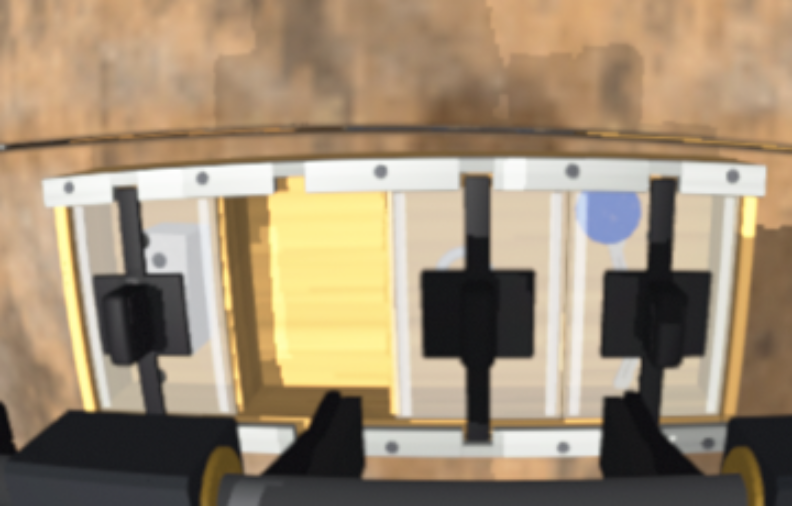

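The second cover is home over the third bay, its bar is up, and the empty bay is open at (315,300). Now the block, with a close check.

Run:
```python
from h import *
env.move_pose([.4526,.2752,.13],down(.255+np.pi/2));rep()
c=viewer.read_camera("wrist");np.savez("w5.npz",**c);im=c["img"]
h=cv2.cvtColor(im,cv2.COLOR_RGB2HSV);m=((h[...,2]>170)&(h[...,1]<50)).astype(np.uint8)
uv=proj(c,[.4526,.2752,.031],True);print(uv)
for k in cv2.findContours(m,0,2)[0]:
    if cv2.contourArea(k)>300:
        r=cv2.minAreaRect(k)
        if np.hypot(*(np.array(r[0])-uv))<60:
            b=[plane(c,p,.031,True)[:2] for p in cv2.boxPoints(r)];print(r,np.mean(b,0).round(4),np.round(b,4).tolist())
cv2.imwrite("pics/w5.png",cv2.resize(im[40:340,100:480],None,fx=1.8,fy=1.8)[...,::-1])
```

```text
38.98 p [0.4533 0.274  0.1299] F [-0.76  0.46  0.18] gap 0.0597 g 0.0
[279.7884766  203.63833149]
((280.5, 196.0), (58.0, 31.0), 90.0) [0.4517 0.2811] [[0.4333, 0.3021], [0.4576, 0.3084], [0.4707, 0.2603], [0.4452, 0.2537]]
```

View pics/w5.png

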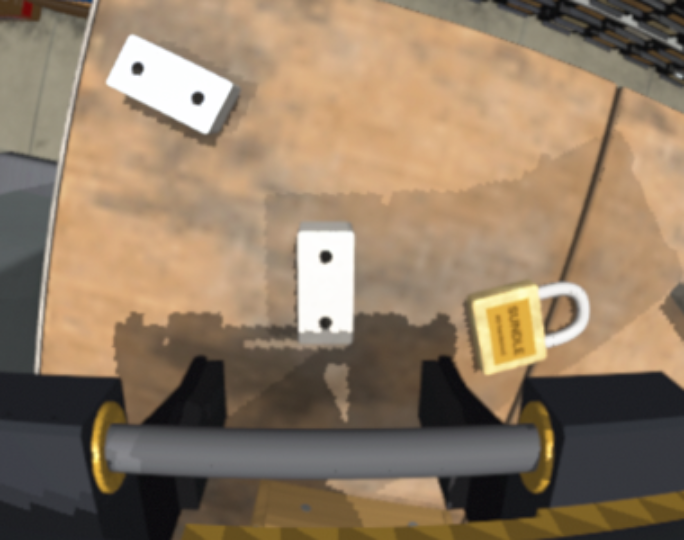

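The chosen block is confirmed: its holes at (326,256) and (325,323) give the centre, well clear of the padlock at (510,330) and the other block at (172,85). I'll grasp at the hole midpoint, then lift and carry.

Run:
```python
from h import *
c=dict(np.load("w5.npz"));b=plane(c,(280.6,200.6),.031,True);print(b)
o=down(.255+np.pi/2)
env.movel([b[0],b[1],.05],o,vel=.15);env.movel([b[0],b[1],.0045],vel=.06);env.wait(.1);rep("at")
hand.gripper_to(.02,force=30);env.wait(.2);rep("grip")
env.movel([b[0],b[1],.03],vel=.05);rep("lift")
if T.current_grasp_force()>10:
    env.movel([b[0],b[1],.13],vel=.2)
    env.movel(tp(0,.035,.13),down(YAW+np.pi/2),vel=.15)
    env.movel(tp(0,.035,.085),vel=.1);env.wait(.2);rep("over")
c=viewer.read_camera("wrist");np.savez("w6.npz",**c);cv2.imwrite("pics/w6.png",cv2.resize(c["img"][40:340,100:480],None,fx=1.8,fy=1.8)[...,::-1])
```

```text
[0.45259434 0.27791388 0.031     ]
at 40.73 p [0.4529 0.2781 0.0049] F [-0.03 -0.16  0.51] gap 0.0601 g 0.0
grip 41.61 p [0.4528 0.278  0.0046] F [2.3  1.54 0.32] gap 0.0262 g 30.0
lift 42.27 p [0.4526 0.2777 0.03  ] F [ 0.19 -0.15 -4.2 ] gap 0.026 g 30.0
over 45.52 p [0.5097 0.0376 0.0856] F [ 0.2   0.33 -4.31] gap 0.0259 g 30.0
```

View pics/w6.png

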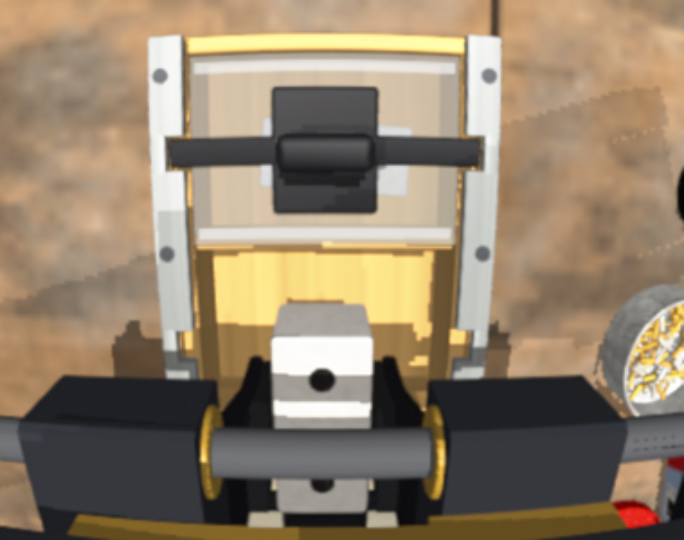

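Block held straight; its holes at (321,380) and (321,480), and the first cover's near edge at row 246. I'll check the offset along y.

Run:
```python
from h import *
c=dict(np.load("w6.npz"))
f=lambda p,z:plane(c,(np.array(p)/1.8+[100,40]),z,True)
def tr(w): d=w-TC;return (d@[np.cos(YAW),np.sin(YAW),0]).round(4),(d@YD).round(4)
print("block",tr(f((321,430),.112)),"ends",tr(f((321,337),.112)),tr(f((321,513),.112)))
print("cover a edge",tr(f((326,246),.040)),"lips outer end",tr(f((150,38),.052)),tr(f((500,38),.052)),"bar",tr(f((167,154),.05)),tr(f((482,152),.05)))
```

```text
block (np.float64(-0.001), np.float64(0.0362)) ends (np.float64(-0.001), np.float64(0.0623)) (np.float64(-0.001), np.float64(0.0085))
cover a edge (np.float64(0.0008), np.float64(0.0701)) lips outer end (np.float64(-0.0581), np.float64(0.1448)) (np.float64(0.059), np.float64(0.1451)) bar (np.float64(-0.0533), np.float64(0.1047)) (np.float64(0.0539), np.float64(0.1055))
```

The tray frame agrees to 1 mm; the block needs shifting about 0.7 mm. Lowering.

Run:
```python
from h import *
y=.0343
env.movel(tp(0,y,.045),vel=.08);rep()
z=.045;f0=F()[2]
while z>.011:
    z-=.0085;env.movel(tp(0,y,z),vel=.05);f=F();print(round(z,4),f.round(1))
    if abs(f[2]-f0)>5 or np.hypot(*f[:2])>6: print("STOP");break
else:
    while z>.004:
        z-=.0005;env.movel(tp(0,y,z),vel=.02);env.wait(.05);f=F();print(round(z,4),f.round(1))
        if f[2]>f0+4:break
    hand.gripper_to(.04,force=10);env.wait(.1);rep("rel")
    env.movel(tp(0,y,.06),vel=.06);env.movel(tp(0,y,.17),vel=.2);rep("up")
    env.movel(tp(-.03,-.04,.22),down(YAW+np.pi/2),vel=.2)
c=viewer.read_camera("wrist");cv2.imwrite("pics/w7.png",cv2.resize(c["img"][40:340,100:480],None,fx=1.8,fy=1.8)[...,::-1])
```

```text
46.22 p [0.5091 0.037  0.0449] F [-0.14  0.43 -4.14] gap 0.026 g 30.0
0.0365 [ 0.1 -0.1 -4.1]
0.028 [ 0.4 -0.  -3. ]
0.0195 [ 0.6 -0.2 -3.4]
0.011 [ 1.1 -0.4 -2.8]
0.0105 [-0.4  0.1 -3.9]
0.01 [-1.1 -0.1 -5.1]
0.0095 [-0.9 -0.1 -4.4]
0.009 [ 0.6 -0.1 -2.9]
0.0085 [ 1.2  0.3 -3.6]
0.008 [ 0.9  0.1 -4.4]
0.0075 [ 0.   0.5 -2.8]
0.007 [-2.9  0.   5.4]
rel 50.58 p [0.5092 0.0368 0.007 ] F [-1.03  0.13 -0.27] gap 0.0399 g 0.0
up 52.31 p [0.5086 0.0365 0.1689] F [-0.05 -0.04 -0.51] gap 0.0398 g 0.0
```

View pics/w7.png

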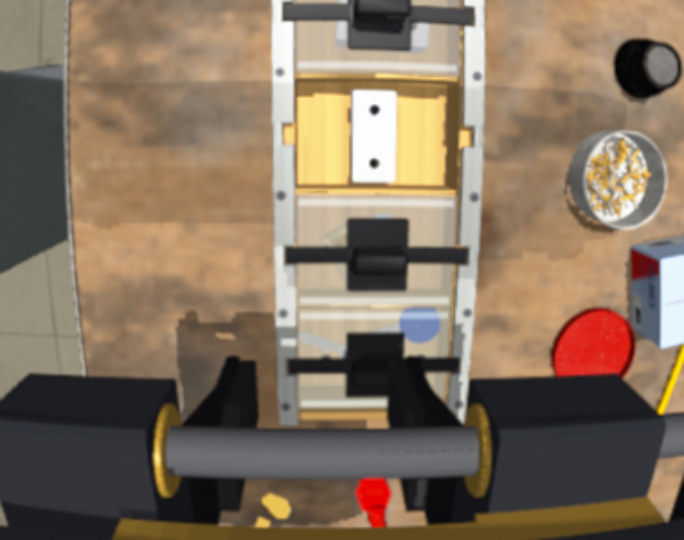

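The block lies flat in the second bay at (374,137), and both moved covers are home at (378,255) and (375,365) with their bars across. The gripper is clear, so I hand in.

Run:
```python
from h import *
print(order.finish_job(),T.current_time())
```

```text
the job is handed in; nothing more can be done
the job is handed in; nothing more can be done
```

The loose jaw block lies flat on the floor of the second bay, with the third and second covers slid along in that order and their catches sprung up; the job is handed in, with the last motion ending at about 53 s.

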